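Power up the control console and hold the jog button

ROBOT

A 7-joint arm with a two-finger parallel gripper is mounted at the origin on a cart in front of the work surface, level with it; the furniture and walls round the work are solid. World frame = base frame: x ahead of the robot, y to its left, z up, the work surface at z = 0. Lengths are in mm, angles in rad, forces in N, time in s.
With the tool pointing down it reaches from about 425 to 875 mm from the base axis. Payload 4.7 kg.
Tool frame: the origin (TCP) lies between the finger pads; the fingertips stand 25 mm ahead of it and the grasp point (between the pads) lies 6 mm ahead of it; z points along the fingers, y is the line along which they close (so a half turn about z gives the same grasp; the last joint's range is limited). The gripper opens to 85 mm and grips with 20 to 120 N. Pads are 22 mm wide; open, the fingers measure 114 mm over their backs; the gripper's body (76 mm by 85 mm) begins 54 mm behind the grasp point. The pads swing forward as they close: fully open they stand 13 mm farther back than shut.
Start: joints at [1.124, 0.321, -0.07, 1.45, 0.023, 1.371, -0.057], TCP at [289.016, -582.23, 256.349] pointing down, gripper open.
Joint ranges: [-2.86, 2.86], [-0.3, 2.09], [-1.38, 1.24], [0.06, 2.45], [-1.56, 4.7], [0.09, 2.05], [-2.69, 2.69]. Speed limits (rad/s): [2.57, 2.57, 3.14, 3.14, 3.14, 3.14, 3.14].

INTERFACE

Orientations are given as a unit quaternion [w, x, y, z].
In Python, from rig import arm gives the robot as it stands.
- The arm moves only by the tool drive_tool, never from a script. Its argument "targets" is a list of rows, each a list of 3 entries, a list of its own where there are three numbers: the shift along the tool's x, y, z in mm, then the turn about the tool's z in rad, then the opening in per cent of the stroke, from 0 (shut) to 100 (fully open). A call has 1 to 10 rows; each row shifts and turns the commanded pose from where the row before left it, along the tool's axes as they then stand; what a row does not reach is not made up. A row lasts 1/10 s, in which the tool goes at most 50 mm and 8.59 degrees, less where a joint would pass 70% of its speed; a pose out of reach is approached as far as the arm can. A call with a gripper value outside its range is refused whole. The fingers move at their own pace and stop on an object; "force" is the grip in N (left out, the last holds). Time passes only in rows, so rows that do not move let the fingers close. It gives the time, the measured TCP pose, the force, the opening and the grip force at its end, in the units of the state.
- arm.get_obs(): the state, without advancing time (a new reading comes with each control period).
- arm.get_image(name): name is "scene" or "side" or "wrist"; returns the picture (400x640x3 uint8, red, green, blue); there is no depth.
- arm.camera_model(name): a dict with "fx", "fy", "cx", "cy" (pixels), "k1" (the pictures are not rectified: a ray, as slopes to the right and down, at radius r is drawn at 1 + k1 r^2 times it, then the intrinsics apply), "rvec" (rotation vector, rad) and "tvec" (3), from world to camera coordinates, as OpenCV has them. Camera axes: x right, y down, z forward; pixel columns grow to the right and rows downward; lengths in mm; the calibration is good to about 2 mm. A picture is of the moment at which its call begins: read the wrist's pose just before it. camera_model takes no time and is no camera call; for the wrist camera it gives the pose at the moment of the call.
- arm.job_done(): hands the job in; it is judged then, once.
The state is a dict: "time_s": time; "q": joint angles; "qd": joint speeds; "effort": joint torques, N m; "ee_pos": TCP position; "ee_rot": TCP orientation; "wrist_force": force on the tool from outside, world axes, zero at the start; "torque": the same for the moment, N m; "grip_width": finger opening in mm; "finger_force": force on a finger pad.
Only numpy, scipy, OpenCV 4.12 (cv2) and the standard library are available. Lean on these libraries where they do the work, as an engineer would, in place of code of your own. Each camera call takes 0.05 s, during which the arm holds its last target. There are 200 camera calls.

TASK

Jog the fastening station from its four-pod console, using only the tips of the closed fingers and in this order: press the far half of the rocker down until it is fully over, push the square key fully in (both stay), then press the small flat round button all the way down and keep it down; the program finishes while the fingers still hold that button down. Do not press the square key or the round button before its turn, never press the large mushroom-headed button, and leave the loose things round the console standing where they are.

Things in the scene. Friction and masses are not known exactly. Their poses are not given: they have to be found in the camera images.
- console: aluminium base plate, 96 x 290 mm and 12 mm thick, fixed to the bench and carrying four grey control pods in one row (pitch 70 mm, order varies); origin at the centre of its underside, x away from the robot (turned up to 0.3 rad), y along the row, z up. Each pod is a fixed box 74 mm (x) by 60 mm (y), its flat top 54 mm above the bench, axes parallel to the console's
- rocker_far (a point): point on the top of the rocker's far half, 17 mm beyond the pivot along console x; moves with the rocker. The rocker is a black V-shaped paddle 52 mm long (console x) and 28 mm wide (y); its pivot is 2 mm above its pod's top. The half that is pressed home lies level, about 10 mm above the pod's top, and the other half slopes up from the middle
- rocker (a joint): rocker angle in rad: -0.22 = off (far half up, as it starts, give or take), +0.22 = on (far half pressed fully down). It stays where it is left; moving it takes about 3 N at the point
- key_top (a point): centre of the top of the black square key, 26 x 26 mm, standing 16 mm above its pod's top when out (starts out or up to 1 mm in); z up; moves with the key; a 36 mm square collar 3 mm high surrounds it
- key (a joint): how far the square key is pushed in, m: 0 out, 0.008 fully in. About 4 N moves it and it stays where it is left
- jog_top (a point): centre of the flat top of the small round button, 28 mm across, standing 16 mm above its pod's top when free; moves with the button; a steel collar 38 mm across and 3 mm high surrounds it
- jog (a joint): how far the small round button is pressed, m: 0 free, 0.008 at its stop. It springs back; the force rises from 1 N to 5 N at its stop
- rocker_pod: the fixed pod that carries the rocker; origin at the centre of its underside, 12 mm above the bench
- key_pod: the fixed pod that carries the square key; origin at the centre of its underside, 12 mm above the bench
- jog_pod: the fixed pod that carries the small round button; origin at the centre of its underside, 12 mm above the bench
- stop_top (a point): centre of the domed top of the large mushroom-headed button (42 mm across, 24 mm above its pod's top), which is not to be pressed
- stop (a joint): how far the mushroom-headed button is pressed, m: 0 free, 0.008 at its stop; springs back
- nut_jar: whitish jar with a ribbed screw lid, 44 mm across, 61 mm tall; loose bystander near the console; origin at the centre of its underside
- threadlock_bottle: small red bottle with a blue cap, 29 mm across, 96 mm tall; loose bystander near the console; origin at the centre of its underside
- loupe: black waisted inspection loupe, 37 mm across, 38 mm tall; loose bystander near the console; origin at the centre of its underside
- steel_cup: small steel beaker, 57 mm across, 50 mm tall; loose bystander near the console; origin at the centre of its underside

How it is judged (in metres and radians):
On the way, in this order (a step that is already met when the one before it is completed fails the run):
1. the rocker is pressed over to its far side by the fingers (value of joint rocker above 0.16 rad and contact force between the fingers and rocker_pod above 0.5 N), for 0.05 s.
2. the square key is pushed fully in by the fingers (value of joint key above 0.006 m and value of joint rocker above 0.14 rad and contact force between the fingers and key_pod above 0.5 N), for 0.05 s.
3. the round button is pressed down by the fingers (value of joint jog above 0.006 m and contact force between the fingers and jog_pod above 1 N), for 0.1 s.
At the end, for the whole second after the job is handed in: the fingers hold the round button at least 6 of its 8 mm down with more than 1 N, the rocker is over to the far side (above 0.14 rad), the square key at least 6 mm in, the mushroom-headed button free and every loose thing within 20 mm of its start (all of step 3 and value of joint rocker above 0.14 rad and value of joint key above 0.006 m and value of joint stop below 0.002 m and distance of each of nut_jar, threadlock_bottle, loupe, steel_cup from where it was at the start of the episode below 0.02 m); the arm keeps its last pose, push and grip.
It fails at once if the square key is pressed before the rocker is on (value of joint key above 0.003 m and value of joint rocker below 0.1 rad).
It fails at once if the round button is pressed before the rocker is on and the key is in (value of joint jog above 0.003 m and (value of joint rocker below 0.1 rad or value of joint key below 0.005 m)).
It fails at once if the mushroom-headed button is pressed (value of joint stop above 0.002 m).
It fails at once if a loose thing is shifted, lifted or knocked over (distance of any of nut_jar, threadlock_bottle, loupe, steel_cup from where it was at the start of the episode above 0.02 m or height (world z) of any of nut_jar, threadlock_bottle, loupe, steel_cup above 0.012 m or angle between any of nut_jar, threadlock_bottle, loupe, steel_cup's own z axis and vertical above 0.5 rad).
It also fails if it takes over 38 s, if anything falls off the work surface, if the arm or the gripper's body presses on something with over 40 N, if the wrist force passes 120 N, or if a joint passes its speed limit or range.

## Working session

There is one attempt and no reset: what is moved stays moved. The work goes in short steps, Python scripts to look and compute and a tool call to move; the robot and the scene stay as the last step left them, time stands still between calls to the robot, and variables do not carry over. Pictures are saved under pics/ and viewed, at most 10 in all, crops included, and the job is handed in when it is done.

Besides the shell and the picture viewer there is one more tool, called after ">>>" as a command line: name --argument value ..., lists and objects as JSON in quotes. drive_tool: Moves the arm, as the interface text tells. Its arguments: {"type":"object","properties":{"targets":{"type":"array","items":{"type":"array"}},"force":{"type":"number"}},"required":["targets"]}

```bash
mkdir -p pics; cat > h.py <<'E'
import numpy as np, cv2
from rig import arm
def cam(n):
    m=arm.camera_model(n); R=cv2.Rodrigues(np.array(m["rvec"],float))[0]; return m,R,np.array(m["tvec"],float)
def ray(c,u,v):
    m,R,t=c; K=np.array([[m["fx"],0,m["cx"]],[0,m["fy"],m["cy"]],[0,0,1.]])
    p=cv2.undistortPoints(np.array([[[u,v]]],float),K,np.array([m["k1"],0,0,0.]))[0,0]
    # exact inverse of forward model r_d=r(1+k1 r^2), same as OpenCV
    return -R.T@t, R.T@np.array([p[0],p[1],1.])
def onz(c,u,v,z):
    o,d=ray(c,u,v); return o+d*(z-o[2])/d[2]
def proj(c,P):
    m,R,t=c; K=np.array([[m["fx"],0,m["cx"]],[0,m["fy"],m["cy"]],[0,0,1.]])
    return cv2.projectPoints(np.array(P,float).reshape(-1,1,3),np.array(m["rvec"],float),t,K,np.array([m["k1"],0,0,0.]))[0][:,0]
E
python3 - <<'E'
from h import *
for n in("scene","side"):
    cv2.imwrite(f"pics/{n}0.png",cv2.cvtColor(arm.get_image(n),cv2.COLOR_RGB2BGR)); c=cam(n); print(n,c[0]["fx"],-c[1].T@c[2],c[1][2])
o=arm.get_obs();print(o)
E
```

```text
scene 469.9958864539631 [ 42.03182027 391.69728223 735.59740612] [ 0.58662446 -0.36259875 -0.72415046]
side 361.1216606054205 [341.92089199 636.41489144 653.59699951] [ 0.27896357 -0.67938575 -0.67868573]
{'time_s': 0.1, 'q': array([ 1.12412013,  0.32175019, -0.07011036,  1.45157287,  0.0226479 ,
        1.37085429, -0.05690749]), 'qd': array([-0.00122664, -0.00264473,  0.00044154, -0.00432728, -0.00015181,
       -0.0009521 , -0.00013822]), 'effort': array([-2.02333536e-04, -4.94878614e+01, -3.84181263e-01, -3.15209413e+01,
        1.28353733e-02,  7.48952210e-03, -2.56159740e-05]), 'ee_pos': array([ 288.7698857 , -581.81452396,  255.3222534 ]), 'ee_rot': array([-8.56988960e-04,  9.73571206e-01,  2.28381915e-01, -2.70988173e-04]), 'wrist_force': array([-0.0390625 , -0.16267637, -0.05114288]), 'torque': array([ 0.04291722, -0.01297937,  0.00199456]), 'finger_force': 0.0, 'grip_width': 85.25706920839481}
```

View pics/scene0.png

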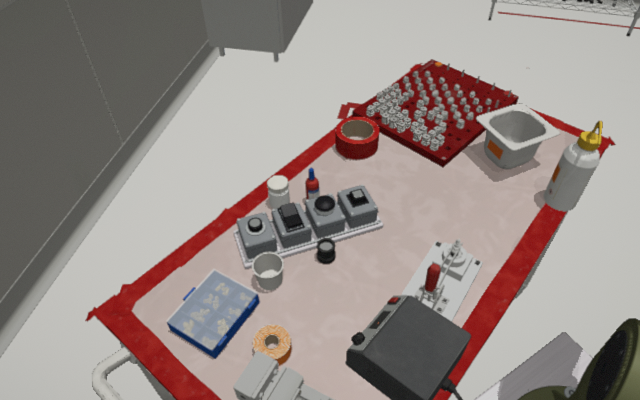

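View pics/side0.png

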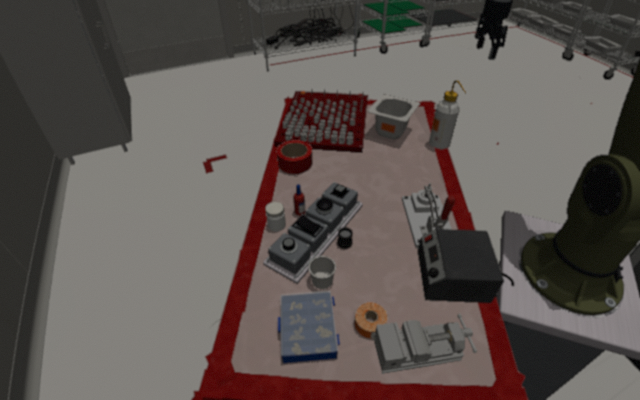

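The console is in view in both pictures. In the scene picture its pods run from about (256,232) to (358,203). Next I'll enlarge both crops.

```bash
python3 - <<'E'
import cv2,numpy as np
a=cv2.imread("pics/scene0.png")[165:275,225:390]; b=cv2.imread("pics/side0.png")[175:285,255:370]
cv2.imwrite("pics/c1.png",cv2.resize(a,None,fx=4.8,fy=4.8,interpolation=cv2.INTER_CUBIC))
cv2.imwrite("pics/c2.png",cv2.resize(b,None,fx=5,fy=5,interpolation=cv2.INTER_CUBIC))
E
```

```text
(no output)
```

View pics/c1.png

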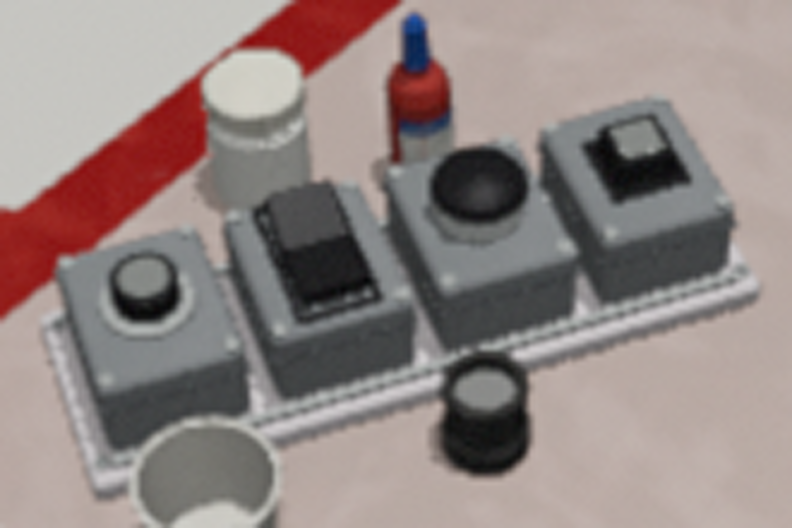

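View pics/c2.png

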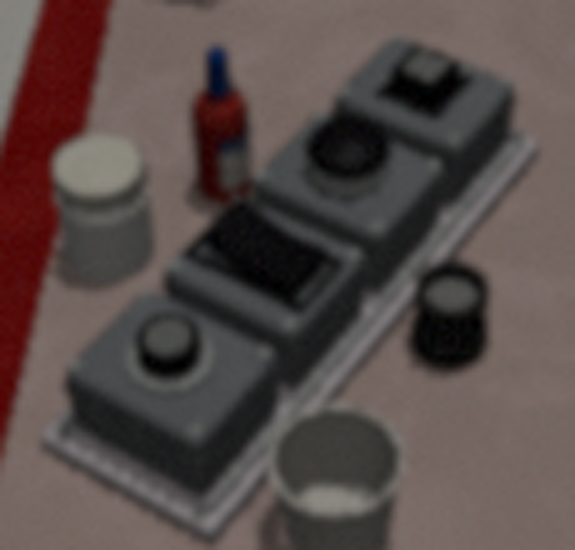

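Order along the row from left to right in the scene picture is jog, rocker, stop, key. In crop c1 the jog top is at (145,272), the key top at (640,136), and the rocker spans about (265,190) to (372,290). In c2 the jog top is at (168,338) and the key top at (428,66).

```bash
python3 - <<'E'
from h import *
s=cam("scene");d=cam("side")
f1=lambda x,y:(225+(x+.5)/4.8-.5,165+(y+.5)/4.8-.5)
f2=lambda x,y:(255+(x+.5)/5-.5,175+(y+.5)/5-.5)
for n,a,b,z in(("jog",(145,272),(168,338),70),("key",(640,136),(428,66),70),("rock_mid",(320,247),None,58),("stop rim",(480,187),(347,150),72),("jar",(253,82),(98,168),61),("loupe",(485,390),(453,293),38),("cup",(205,475),(337,462),50),("botcap",(413,22),(215,55),96),
 ("base NR",(100,488),(210,530),12),("base FR",(45,320),(50,435),12),("base NL",(755,280),(530,140),12)):
    P=onz(s,*f1(*a),z); Q=onz(d,*f2(*b),z) if b else P
    print(n,P.round(1),Q.round(1))
P=onz(s,*f1(145,272),70);Q=onz(s,*f1(640,136),70);print(np.linalg.norm(P-Q),np.arctan2(-(P-Q)[0],(P-Q)[1]))
P=onz(d,*f2(168,338),70);Q=onz(d,*f2(428,66),70);print(np.linalg.norm(P-Q),np.arctan2(-(P-Q)[0],(P-Q)[1]))
R=arm.get_obs()["ee_rot"];from scipy.spatial.transform import Rotation as Ro
print(Ro.from_quat(np.roll(R,-1)).as_matrix().round(3))
E
```

```text
jog [602.7 197.9  70. ] [599.6 202.4  70. ]
key [559.4  -7.7  70. ] [556.5  -2.8  70. ]
rock_mid [586.9 129.   58. ] [586.9 129.   58. ]
stop rim [569.   64.2  72. ] [570.8  69.5  72. ]
jar [682.4 107.9  61. ] [680.2 113.   61. ]
loupe [503.2 103.7  38. ] [504.2 106.8  38. ]
cup [517.5 218.   50. ] [514.7 222.3  50. ]
botcap [644.7  49.3  96. ] [644.   54.8  96. ]
base NR [560.4 246.1  12. ] [562.3 248.8  12. ]
base FR [650.3 228.3  12. ] [649.5 229.4  12. ]
base NL [508.6 -34.6  12. ] [508.8 -30.4  12. ]
210.15886556363185 -0.20777951583629362
209.62354934831257 -0.20689129193043057
[[ 0.896  0.445 -0.001]
 [ 0.445 -0.896  0.002]
 [-0.    -0.002 -1.   ]]
```

>>> drive_tool --targets '[[[0,0,-40],0,0],[[0,0,-40],0,0],[[30,-25,0],0,0],[[30,-25,0],0,0],[[30,-25,0],0,0],[[30,-25,0],0,0],[[30,-25,0],0,0],[[30,-25,0],0,0],[[30,-25,0],0,0],[[30,-25,0],0,0]]' --force 60

```text
time_s: 1.1
ee_pos: [415.3, -294.7, 336.0]
ee_rot: [-0.0, 0.974, 0.228, -0.0]
wrist_force: [0.3, -0.0, -0.5]
grip_width: 0.2
finger_force: 0.0
```

>>> drive_tool --targets '[[[30,-25,0],0,0],[[30,-25,0],0,0],[[30,-25,0],0,0],[[30,-25,0],0,0],[[30,-25,0],0,0],[[30,-25,0],0,0],[[30,-25,0],0,0],[[30,-25,0],0,0],[[30,-25,0],0,0],[[30,-25,0],0,0]]'

```text
time_s: 2.1
ee_pos: [572.8, 62.2, 336.0]
ee_rot: [0.0, 0.974, 0.228, -0.0]
wrist_force: [0.5, 0.2, -0.2]
grip_width: 0.1
finger_force: 0.0
```

>>> drive_tool --targets '[[[0,0,0],0.14,0],[[0,0,0],0.14,0],[[0,0,0],0.14,0],[[0,0,0],0.14,0],[[0,0,0],0.11,0],[[0,0,20],0,0],[[0,0,20],0,0],[[0,0,0],0,0],[[0,0,0],0,0]]'

```text
time_s: 3.0
ee_pos: [572.4, 60.9, 296.2]
ee_rot: [0.0, 0.995, -0.104, -0.0]
wrist_force: [-0.7, 0.1, 1.1]
grip_width: 0.2
finger_force: 0.0
```

```bash
python3 - <<'E'
from h import *
c=cam("wrist");im=arm.get_image("wrist");np.savez("w1.npz",im=im)
cv2.imwrite("pics/w1.png",cv2.cvtColor(im,cv2.COLOR_RGB2BGR))
import pickle;pickle.dump(c,open("w1.pkl","wb"))
for n,P in(("jog",(601,200,70)),("key",(558,-5,70)),("rfar",(603.4,128,71)),("stop",(572.5,64,78))): print(n,proj(c,P).round(1))
E
```

```text
jog [[170.3 176.2]]
key [[378.4 175.2]]
rfar [[238.2 158.9]]
stop [[308.1 177. ]]
```

View pics/w1.png

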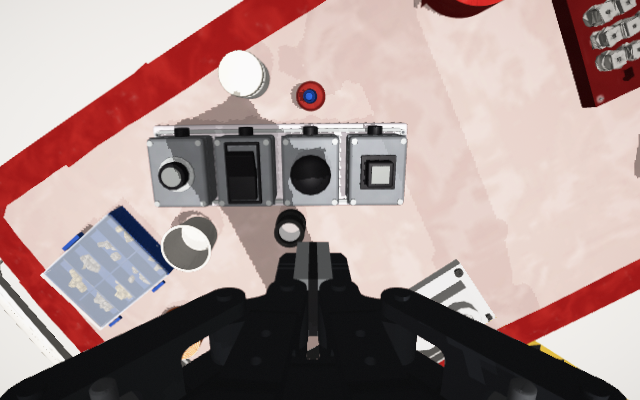

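The wrist view shows the jog top at (173,176), the key top at (380,175), the rocker centred near (243,172) and the mushroom at (311,175). These agree with the estimates to about 2 px.

```bash
python3 - <<'E'
from h import *
import pickle;c=pickle.load(open("w1.pkl","rb"))
for n,u,v,z in(("jog",173,176,70),("key",380,175,70),("rmid",243.5,172,60),("stop",311,175,76)): print(n,onz(c,u,v,z).round(1))
from scipy.spatial.transform import Rotation as Ro
o=arm.get_obs();T=Ro.from_quat(np.roll(o["ee_rot"],-1)).as_matrix();print(T.round(3),o["ee_pos"])
x=np.array([.979,-.205,0]);y=np.array([.205,.979,0])
key=(onz(c,380,175,70)+[558,-5,70])/2; jog=(onz(c,173,176,70)+[601,200,70])/2
mid=(key+jog)/2;key=mid-105*y;jog=mid+105*y;r=mid+35*y+17*x
p=o["ee_pos"]
for n,P in(("r",r),("key",key),("jog",jog)):
    print(n,P.round(1),(T.T@(P-p)).round(1)); p=P
E
```

```text
jog [600.6 197.3  70. ]
key [557.9  -6.6  70. ]
rmid [588.1 128.8  60. ]
stop [573.5  60.9  76. ]
[[ 0.978 -0.208  0.001]
 [-0.208 -0.978  0.   ]
 [ 0.001 -0.    -1.   ]] [572.82818474  61.01150486 296.9796006 ]
r [603.2 127.2  70. ] [ 15.8 -71.  227. ]
key [557.8  -6.4  70. ] [-16.6 140.1  -0. ]
jog [600.9 199.2  70. ] [  -0.6 -210.     0. ]
```

>>> drive_tool --targets '[[[8,-36,0],0,0],[[8,-35,0],0,0],[[0,0,40],0,0],[[0,0,40],0,0],[[0,0,40],0,0],[[0,0,40],0,0],[[0,0,25],0,0],[[0,0,0],0,0],[[0,0,0],0,0]]'

```text
time_s: 3.95
ee_pos: [603.9, 127.3, 112.6]
ee_rot: [-0.0, 0.995, -0.104, 0.001]
wrist_force: [0.7, 0.4, 0.5]
grip_width: -0.0
finger_force: 0.0
```

>>> drive_tool --targets '[[[0,0,5],0,0],[[0,0,3],0,0],[[0,0,3],0,0],[[0,0,3],0,0],[[0,0,3],0,0],[[0,0,0],0,0],[[0,0,0],0,0]]'

```text
time_s: 4.65
ee_pos: [604.0, 127.0, 95.1]
ee_rot: [-0.0, 0.995, -0.105, 0.001]
wrist_force: [2.8, -0.7, 4.6]
grip_width: 0.1
finger_force: 1.9
```

>>> drive_tool --targets '[[[0,0,2],0,0],[[0,0,2],0,0],[[0,0,2],0,0],[[0,0,2],0,0],[[0,0,0],0,0],[[0,0,0],0,0]]'

```text
time_s: 5.25
ee_pos: [603.0, 127.2, 88.9]
ee_rot: [0.001, 0.995, -0.104, 0.0]
wrist_force: [-4.5, -2.0, 19.3]
grip_width: 0.2
finger_force: 9.8
```

>>> drive_tool --targets '[[[0,0,-25],0,0],[[0,0,-30],0,0],[[-5,35,0],0,0],[[-4,35,0],0,0],[[-4,35,0],0,0],[[-4,35,0],0,0],[[0,0,20],0,0],[[0,0,10],0,0],[[0,0,0],0,0],[[0,0,0],0,0]]'

```text
time_s: 6.25
ee_pos: [556.7, -4.7, 110.7]
ee_rot: [-0.0, 0.995, -0.103, -0.001]
wrist_force: [1.4, 0.2, -0.1]
grip_width: 0.1
finger_force: 0.0
```

```bash
python3 - <<'E'
from h import *
im=arm.get_image("scene")
cv2.imwrite("pics/s2.png",cv2.resize(cv2.cvtColor(im,cv2.COLOR_RGB2BGR)[140:275,225:390],None,fx=4.4,fy=4.4,interpolation=cv2.INTER_CUBIC))
E
```

```text
(no output)
```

View pics/s2.png

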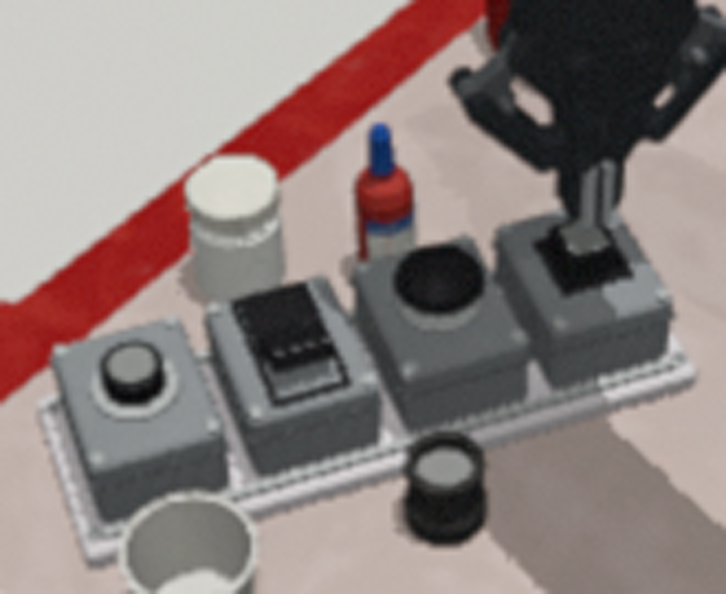

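The rocker is over: its far half, around (270,315), is now level and dark, and its near half is raised. The fingers are above the key at about (590,235). Next I press the key.

>>> drive_tool --targets '[[[0,0,8],0,0],[[0,0,4],0,0],[[0,0,3],0,0],[[0,0,3],0,0],[[0,0,3],0,0],[[0,0,3],0,0],[[0,0,1],0,0],[[0,0,0],0,0],[[0,0,0],0,0]]'

```text
time_s: 7.2
ee_pos: [557.2, -6.1, 87.1]
ee_rot: [0.0, 0.995, -0.104, -0.0]
wrist_force: [-4.1, -0.4, 7.8]
grip_width: 0.0
finger_force: 4.1
```

>>> drive_tool --targets '[[[0,0,1],0,0],[[0,0,1],0,0],[[0,0,0],0,0],[[0,0,0],0,0]]'

```text
time_s: 7.6
ee_pos: [557.3, -6.1, 86.9]
ee_rot: [0.001, 0.995, -0.104, -0.0]
wrist_force: [-9.1, -0.3, 20.4]
grip_width: -0.1
finger_force: 10.3
```

>>> drive_tool --targets '[[[0,0,-30],0,0],[[0,0,-30],0,0],[[0,-35,0],0,0],[[0,-35,0],0,0],[[0,-35,0],0,0],[[0,-35,0],0,0],[[0,-35,0],0,0],[[0,-35,0],0,0],[[0,0,0],0,0],[[0,0,0],0,0]]'

```text
time_s: 8.6
ee_pos: [600.7, 200.1, 143.7]
ee_rot: [-0.0, 0.995, -0.103, -0.0]
wrist_force: [0.4, -1.0, -0.1]
grip_width: 0.0
finger_force: 0.0
```

>>> drive_tool --targets '[[[0,0,20],0,0],[[0,0,14],0,0],[[0,0,0],0,0],[[0,0,0],0,0]]'

```text
time_s: 9.0
ee_pos: [600.9, 198.0, 110.0]
ee_rot: [0.0, 0.994, -0.105, -0.0]
wrist_force: [1.0, 0.1, -0.3]
grip_width: 0.1
finger_force: 0.0
```

```bash
python3 - <<'E'
from h import *
im=arm.get_image("scene")
cv2.imwrite("pics/s3.png",cv2.resize(cv2.cvtColor(im,cv2.COLOR_RGB2BGR)[140:275,225:390],None,fx=4.4,fy=4.4,interpolation=cv2.INTER_CUBIC))
E
```

```text
(no output)
```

View pics/s3.png

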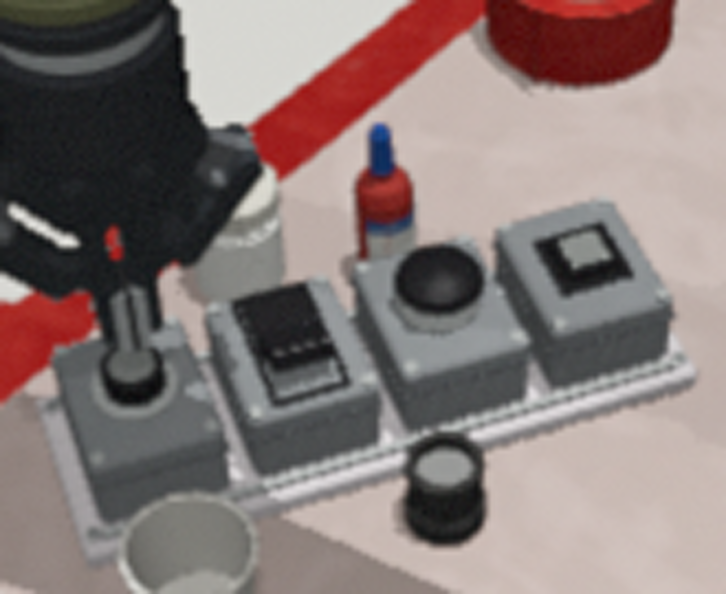

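The key is now low, at (585,250), and the rocker is still over. The fingers are over the jog button at (130,360), and nothing loose has moved.

>>> drive_tool --targets '[[[0,0,8],0,0],[[0,0,4],0,0],[[0,0,3],0,0],[[0,0,3],0,0],[[0,0,3],0,0],[[0,0,3],0,0],[[0,0,1],0,0],[[0,0,0],0,0],[[0,0,0],0,0]]'

```text
time_s: 9.95
ee_pos: [600.8, 199.0, 87.0]
ee_rot: [0.001, 0.995, -0.104, 0.0]
wrist_force: [-5.2, -2.0, 11.6]
grip_width: 0.1
finger_force: 5.9
```

>>> drive_tool --targets '[[[0,0,1],0,0],[[0,0,0],0,0],[[0,0,0],0,0],[[0,0,0],0,0]]'

```text
time_s: 10.35
ee_pos: [600.8, 199.0, 86.9]
ee_rot: [0.001, 0.995, -0.104, 0.0]
wrist_force: [-6.9, -3.3, 15.5]
grip_width: -0.2
finger_force: 8.2
```

The height no longer changes while the force rises, so the button is on its stop at 15 N. I'm handing in.

```bash
python3 -c "
from rig import arm
print(arm.job_done())"
```

```text
the job is handed in; nothing more can be done
None
```

I pressed the rocker over, pushed the square key in, and handed the job in at about 10 s with the fingers holding the round button on its stop at about 15 N; the hand-in returned no verdict.

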